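Index the vial carousel and swing the dispenser over it

TASK

With a fingertip, push a spoke of the small carousel round until the wide open vial faces the column, in line between the carousel's axle and the dark index post; then push the dispenser arm round by its side until its nozzle stands over the middle of that vial's mouth. Push gently, grip and lift nothing, do not touch the vial or the little tubes in the carousel, and leave the rack, bottle, beaker and jar where they stand. Finish with the hand clear of everything.

Things in the scene. Friction and masses are not known exactly. Their poses are not given: they have to be found in the camera images.
- carousel: Grey disc, 140 mm across, 14 mm thick, turning either way without stops about an upright axle on the fixed station; 0.12 N m of friction keeps it where it is left. Five bare flat spokes stick out of its rim, at 36, 108, 180, 252 and 324 degrees from the vial's direction. Origin on the axle at the disc's underside, 35 mm above the table; z up; its +y always points at the vial.
- spoke (a point): Outer end, at mid-height, of the spoke 36 degrees counter-clockwise (seen from above) of the vial; 110 mm from the axle, 42 mm above the table. All five aluminium spokes are alike: 12 mm wide, 14 mm high (35 to 49 mm above the table), bare from 70 to 110 mm from the axle.
- vial (a point): The wide open vial fixed in the carousel, frosted plastic, 26 mm across (29 mm at the lip, mouth 25 mm), 50 mm high, centred 50 mm from the axle; origin at the centre of its underside on the disc's top, 49 mm above the table; its lip is 99 mm above the table. Not to be touched.
- tube (a point): Top of one of the four little capped tubes, 14 mm across the cap and 22 mm high, fixed in the carousel 50 mm from the axle at 72 degree steps from the vial (this one 72 degrees counter-clockwise of it); tops 71 mm above the table. Not to be touched.
- dosing_point (a point): Fixed point in the station, 50 mm from the carousel's axle towards the column, 100 mm above the table: where the vial's axis must come to stand.
- index (a point): Top of the dark square index post, 12 mm wide, its top 48 mm above the table, fixed 130 mm from the axle on the straight line from axle to column.
- column (a point): Top of the column about which the dispenser arm swings, on its axis, 170 mm above the table and 190 mm from the carousel's axle. Column 22 mm thick. A flat base bar, 100 mm wide and 12 mm high, runs from below the carousel to below the column.
- dispenser: Swinging arm: a flat bar 14 mm wide, 24 mm high (141 to 165 mm above the table), bare from 20 to 130 mm from the column's axis. Origin on that axis, 153 mm up; z up; the bar points along its own -y. Parked 63 to 97 degrees counter-clockwise (seen from above) of the direction column to carousel; turns clockwise to the carousel, no stop there; 0.12 N m friction holds it.
- nozzle (a point): Tip of the steel nozzle (a cone under an 18 mm round grey holder at the arm's end), 140 mm from the column's axis and 111 mm above the table, so that it passes 12 mm over the vial's lip.
- rack: Loose amber tube rack, 75 x 190 mm, 54 mm high, beyond the carousel; origin under its centre, long side along its y. To be left alone.
- bottle: Loose amber bottle, 60 mm across and about 130 mm high, to the right of the carousel; origin under its centre. To be left alone.
- beaker: Loose glass beaker, 66 mm across and 80 mm high, to the right of the carousel; origin under its centre. To be left alone.
- jar: Loose small jar, 32 mm across and 50 mm high, on the robot's side between carousel and column; origin under its centre. To be left alone.

How it is judged:
By the outcome, as a careful person would: the job done as asked, in the order asked, and still so for the second after the job is handed in, with the robot touching nothing.
It also fails if it takes over 72 s, if anything falls off the work surface, if the arm or the gripper's body presses on something with over 40 N, if the wrist force passes 120 N, or if a joint passes its speed limit or range.

ROBOT

A 7-joint arm with a two-finger parallel gripper is mounted at the origin on the work surface. World frame = base frame: x ahead of the robot, y to its left, z up, the work surface at z = 0. Lengths are in m, angles in rad, forces in N, time in s.
With the tool pointing down it reaches from about 0.425 to 0.875 m from the base axis. Payload 9.9 kg.
Tool frame: the origin (TCP) lies on the front face of the gripper's body, between the roots of the fingers; the fingertips stand 73 mm ahead of it and the grasp point (between the pads) lies 54 mm ahead of it; z points along the fingers, y is the direction in which the jaws open and shut (so a half turn about z gives the same grasp; the last joint's range is limited). The gripper opens to 85 mm and grips with 20 to 120 N. Pads are 22 mm wide; open, the fingers measure 114 mm over their backs; the gripper's body (76 mm by 85 mm) begins 54 mm behind the grasp point. The pads swing forward as they close: fully open they stand 13 mm farther back than shut.
Start: joints at [-1.352, 0.576, 0.025, 1.437, -0.015, 1.129, -0.057], TCP at [0.201, 0.644, 0.304] pointing down, gripper open.
Joint ranges: [-2.76, 2.76], [-0.34, 2.15], [-1.52, 1.57], [0.19, 2.46], [-1.09, 4.23], [0.17, 1.99], [-2.82, 2.82]. Speed limits (rad/s): [2.22, 2.22, 3.01, 3.01, 3.14, 3.14, 3.14].

INTERFACE

Orientations are given as [roll, pitch, yaw] about the fixed x, y, z axes, in that order (R = Rz(yaw) Ry(pitch) Rx(roll)).
In Python, from plant import status, eyes, env gives the robot as it stands.
- The arm moves only by the tool send_rows, never from a script. Its argument "steps" is text: rows parted by semicolons, each of 7 numbers parted by spaces: the shift along the tool's x, y, z in units of 0.04 m (1.0 is 0.04 m), then the turn, a rotation vector about the tool's x, y, z in units of 90 degrees (1.0 is 90 degrees), then the gripper command: -1 is shut, 1 is fully open, values between are in proportion. In form: tx ty tz ax ay az jaw; .... A call has 1 to 20 rows; each row shifts and turns the commanded pose from where the row before left it, along the tool's axes as they then stand; what a row does not reach is not made up. A row lasts 1/8 s, in which the tool goes at most 62.5 mm and 10.7 degrees, less where a joint would pass 70% of its speed; a pose out of reach is approached as far as the arm can. A call with a number of a shift or a turn outside -1 to 1 is refused whole. A call with a gripper value outside its range is refused whole. The fingers move at their own pace and stop on an object; "force" is the grip in N (left out, the last holds). Time passes only in rows, so rows that do not move let the fingers close. It gives the time, the measured TCP pose, the force and the opening at its end, in the units of the state.
- status.get_obs(): the state, without advancing time (a new reading comes with each control period).
- eyes.get_image(name): name is "scene" or "top" or "wrist"; returns the picture (400x640x3 uint8, red, green, blue); there is no depth.
- eyes.camera_params(name): a dict with "vertical_fov" (degrees; the focal length in pixels is half the picture's height over the tangent of half this angle, whatever the lens; pixels are square), "cx", "cy" (the principal point, pixels), "world_to_cam" (4x4, takes a point from world to camera coordinates). Camera axes: x right, y down, z forward; pixel columns grow to the right and rows downward; lengths in m; the calibration is good to about 2 mm. The wrist camera is an equidistant fisheye: a pixel r from the principal point sees the ray r / f radians off the axis. A picture is of the moment at which its call begins: read the wrist's pose just before it. camera_params takes no time and is no camera call; for the wrist camera it gives the pose at the moment of the call.
- env.hand_in(): hands the job in, once; it reports no verdict.
The state is a dict: "time": time; "joint_pos": joint angles; "dq": joint speeds; "joint_efforts": joint torques, N m; "tool_pos": TCP position; "tool_rot": TCP orientation; "ft_force": force on the tool from outside, world axes, zero at the start; "torque": the same for the moment, N m; "width": opening from 0.0 (shut) to 1.0 (fully open).
Only numpy, scipy, OpenCV 4.12 (cv2) and the standard library are available. Lean on these libraries where they do the work, as an engineer would, in place of code of your own. Each camera call takes 0.05 s, during which the arm holds its last target. There are 200 camera calls.

## Working session

There is one attempt and no reset: what is moved stays moved. The work goes in short steps, Python scripts to look and compute and a tool call to move; the robot and the scene stay as the last step left them, time stands still between calls to the robot, and variables do not carry over. Pictures are saved under pics/ and viewed, about 8 in all and at most 12, crops included, and the job is handed in when it is done.

Besides the shell and the picture viewer there is one more tool, called after "Request:" as a command line: name --argument value ..., lists and objects as JSON in quotes. send_rows: Moves the arm, as the interface text tells. Its arguments: {"type":"object","properties":{"steps":{"type":"string"},"force":{"type":"number"}},"required":["steps"]}

```bash
ls; mkdir -p pics; python3 - <<'E'
from plant import status, eyes, env
import cv2,numpy as np
print(status.get_obs())
for n in("top","scene"):
    p=eyes.camera_params(n);print(n,p)
    cv2.imwrite(f"pics/{n}0.png",eyes.get_image(n)[:,:,::-1])
E
```

```text
pics
{'time': 0.0, 'joint_pos': array([-1.35184863,  0.57653286,  0.02483597,  1.43791244, -0.01498829,
        1.12901133, -0.05652651]), 'dq': array([ 0.00048069,  0.00094574,  0.00104457, -0.00074058,  0.00070449,
        0.00207463,  0.00205859]), 'joint_efforts': array([-3.54154454e-04, -7.65749288e+01,  2.25063309e+00, -2.85978538e+01,
        1.54245284e-02,  1.25176774e-02, -2.03375868e-05]), 'tool_pos': array([0.20113399, 0.64398254, 0.30304031]), 'tool_rot': array([-3.13991579e+00,  9.41191917e-05,  2.83886439e+00]), 'ft_force': array([-0.43407202, -0.53662836, -0.51765832]), 'torque': array([-0.01655642,  0.00685019,  0.00518922]), 'width': 1.0031729674095633}
top {'vertical_fov': 54.590916968202805, 'cx': 322.2446038155156, 'cy': 202.92931772130663, 'world_to_cam': array([[-0.02758991, -0.99954516, -0.01217633, -0.08497185],
       [-0.98778331,  0.02913014, -0.15308682,  0.55770238],
       [ 0.15337189,  0.00780393, -0.98813772,  0.83837667],
       [ 0.        ,  0.        ,  0.        ,  1.        ]])}
scene {'vertical_fov': 51.24162557745175, 'cx': 319.6385564246354, 'cy': 195.91808960399803, 'world_to_cam': array([[-0.7999215 ,  0.59996298, -0.01303901,  0.54010129],
       [ 0.52167634,  0.68447533, -0.50926154, -0.14461831],
       [-0.29661319, -0.4141714 , -0.86051303,  0.99926785],
       [ 0.        ,  0.        ,  0.        ,  1.        ]])}
```

View pics/top0.png

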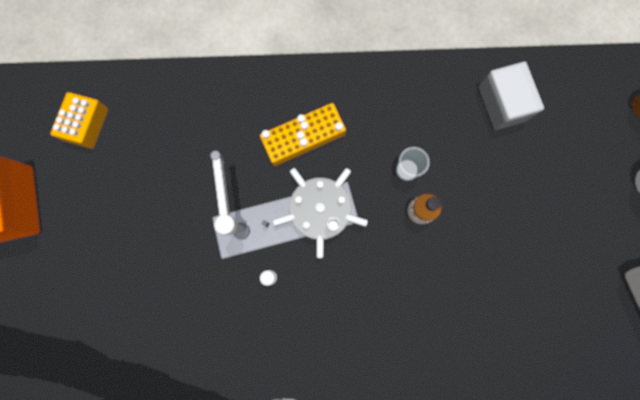

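View pics/scene0.png

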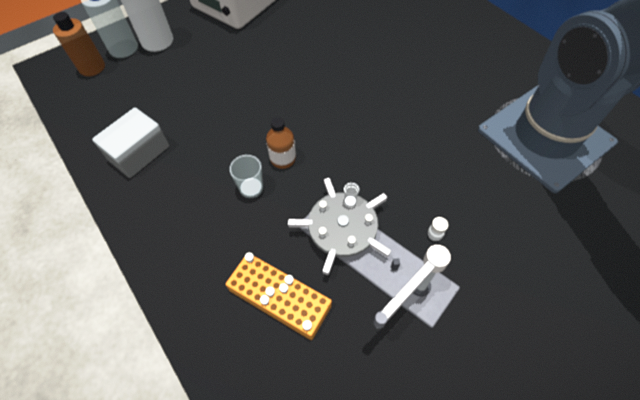

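The top view shows the carousel near (320,208), the vial near (333,225), the column near (224,225) and the nozzle end near (216,155). I'll enlarge this area.

```bash
cat > h.py <<'E'
from plant import status, eyes, env
import cv2,numpy as np
def fpx(p): return 200/np.tan(np.radians(p["vertical_fov"]/2))
def back(n,u,v,z):
    p=eyes.camera_params(n);M=p["world_to_cam"];f=fpx(p)
    d=M[:3,:3].T@np.array([(u-p["cx"])/f,(v-p["cy"])/f,1]);c=-M[:3,:3].T@M[:3,3]
    return c+d*(z-c[2])/d[2]
def proj(n,X):
    p=eyes.camera_params(n);M=p["world_to_cam"];q=M[:3,:3]@np.array(X)+M[:3,3]
    return fpx(p)*q[:2]/q[2]+[p["cx"],p["cy"]]
def crop(n,u,v,w,h,k,name):
    im=eyes.get_image(n)[v:v+h,u:u+w,::-1]
    cv2.imwrite(f"pics/{name}.png",cv2.resize(im,None,fx=k,fy=k,interpolation=cv2.INTER_CUBIC))
E
python3 -c "
from h import *
crop('top',200,140,180,150,4,'t1')"
```

```text
(no output)
```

View pics/t1.png

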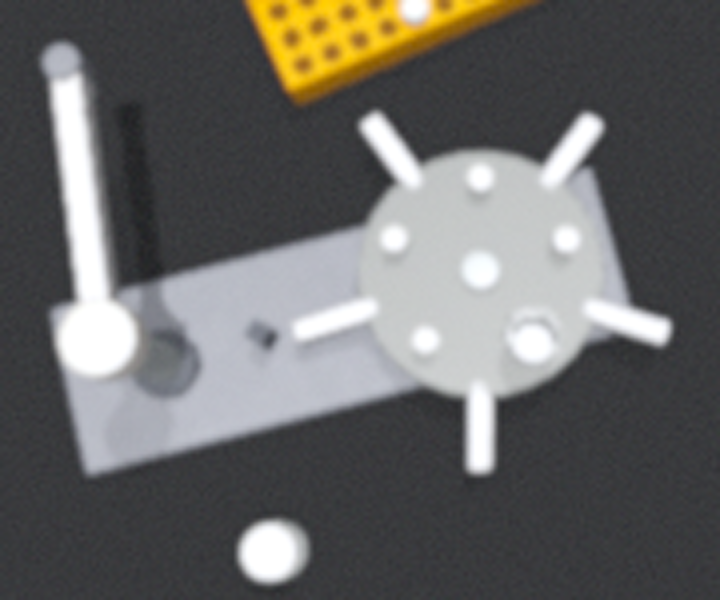

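The crop shows the spoke tips, vial, index post and column cap clearly. I'll fit a station model to these pixels.

```bash
cat > fit.py <<'E'
from h import *
from scipy.optimize import least_squares
px=lambda u,v:np.array([(u+.5)/4-.5+200,(v+.5)/4-.5+140])
def P(q,ang,r,z): return [q[0]+r*np.cos(ang),q[1]+r*np.sin(ang),z]
tips=[(480,471),(669,333),(597,118),(370,115),(294,332)] # ccw from the bottom one
tubes=[(567,239),(480,178),(393,238),(425,340)]
col=(97,340);noz=(62,58);idx=(262,331);hub=(480,270)
def model(q): # ax ay station_angle vial_angle arm_angle
    o=[]
    o.append(('hub',proj('top',[q[0],q[1],.052])-px(*hub)))
    for k,t in enumerate(tips): o.append((f'tip{k}',proj('top',P(q,q[3]+np.radians(-36+72*k),.110,.047))-px(*t)))
    for k,t in enumerate(tubes): o.append((f'tube{k}',proj('top',P(q,q[3]+np.radians(72*(k+1)),.050,.071))-px(*t)))
    c=P(q,q[2],.190,.170); o.append(('col',proj('top',c)-px(*col)))
    o.append(('idx',proj('top',P(q,q[2],.130,.048))-px(*idx)))
    o.append(('noz',proj('top',P(c,q[4],.140,.165))-px(*noz)))
    return o
a=back('top',*px(*hub),.05)
if __name__=="__main__":
    r=least_squares(lambda q:np.concatenate([e for _,e in model(q)]),[a[0],a[1],np.radians(103),np.radians(-142),0])
    q=r.x;print(q[:2],np.degrees(q[2:]))
    for n,e in model(q):print(n,e.round(2))
    print('col',P(q,q[2],.19,.17),'noz',P(P(q,q[2],.19,.17),q[4],.14,.111))
    print('vial px',proj('top',P(q,q[3],.05,.099)),px(534,330))
    print('jar',back('top',*px(268,551),.05),'bottle',back('top',427,203,.13),'beaker',back('top',414,158,.08))
    for k in range(5):print('tip',k,np.round(P(q,q[3]+np.radians(-36+72*k),.11,.042),3))
    for u,v in[(261,135),(334,104),(346,128),(275,163)]:print('rack',back('top',u,v,.05).round(3))
E
python3 fit.py
```

```text
[ 0.54366779 -0.09553843] [ 103.24106945 -145.99622878    8.065663  ]
hub [0.34 0.23]
tip0 [-0.02 -0.5 ]
tip1 [-0.29  0.08]
tip2 [-0.32  0.22]
tip3 [0.02 0.73]
tip4 [ 0.2  -0.23]
tube0 [ 0.11 -0.08]
tube1 [ 0.37 -0.33]
tube2 [ 0.41 -0.05]
tube3 [ 0.31 -0.21]
col [-0.21 -0.84]
idx [-1.12 -0.  ]
noz [0.18 1.07]
col [np.float64(0.5001485404249482), np.float64(0.08941041631739685), 0.17] noz [np.float64(0.6387636493848149), np.float64(0.10905352116475407), 0.111]
vial px [333.35565193 223.2741279 ] [333.125 222.125]
jar [0.39243694 0.02549423 0.05      ] bottle [ 0.53502146 -0.31485736  0.13      ] beaker [ 0.64358341 -0.30641191  0.08      ]
tip 0 [ 0.434 -0.092  0.042]
tip 1 [ 0.506 -0.199  0.042]
tip 2 [ 0.63  -0.163  0.042]
tip 3 [ 0.635 -0.034  0.042]
tip 4 [0.513 0.01  0.042]
rack [0.718 0.037 0.05 ]
rack [ 0.788 -0.135  0.05 ]
rack [ 0.728 -0.161  0.05 ]
rack [0.65  0.005 0.05 ]
```

Request:
send_rows --steps "-0.813 -0.743 0 0 0 0 -1;-0.813 -0.743 0 0 0 0 -1;-0.813 -0.743 0 0 0 0 -1;-0.813 -0.743 0 0 0 0 -1;-0.813 -0.743 0 0 0 0 -1;-0.813 -0.743 0 0 0 0 -1;-0.813 -0.743 0 0 0 0 -1;-0.813 -0.743 0 0 0 0 -1;-0.813 -0.743 0 0 0 0 -1;-0.813 -0.743 0 0 0 0 -1;-0.813 -0.743 0 0 0 0 -1;-0.813 -0.743 0 0 0 0 -1;-0.813 -0.743 0 0 0 0 -1;-0.813 -0.743 0 0 0 0 -1;-0.813 -0.743 0 0 0 0 -1;-0.813 -0.743 0 0 0 0 -1;-0.813 -0.743 0 0 0 0 -1;-0.813 -0.743 0 0 0 0 -1;-0.813 -0.743 0 0 0 0 -1;-0.813 -0.743 0 0 0 0 -1"

```text
time: 2.65
tool_pos: [0.6454, -0.1182, 0.3036]
tool_rot: [3.142, -0.0, 2.839]
ft_force: [-0.2, 0.8, 0.1]
width: -0.003
```

Request:
send_rows --steps "0 0 0 0 0 0.077 -1;0 0 0 0 0 0.077 -1;0 0 0 0 0 0.076 -1;0 0 0 0 0 0 -1"

```text
time: 3.15
tool_pos: [0.6448, -0.1169, 0.3035]
tool_rot: [-3.141, -0.0, 2.478]
ft_force: [0.1, 0.6, 0.8]
width: 0.0
```

Request:
send_rows --steps "0 0 0.595 0 0 0 -1;0 0 0.595 0 0 0 -1;0 0 0.595 0 0 0 -1;0 0 0.595 0 0 0 -1;0 0 0.595 0 0 0 -1;0 0 0.595 0 0 0 -1;0 0 0.595 0 0 0 -1;0 0 0.595 0 0 0 -1;0 0 0 0 0 0 -1"

```text
time: 4.28
tool_pos: [0.6438, -0.1167, 0.1118]
tool_rot: [-3.14, -0.003, 2.48]
ft_force: [0.3, 0.4, 0.7]
width: 0.003
```

```bash
python3 -c "
from h import *
crop('scene',230,130,240,180,3,'s1')
print(status.get_obs()['tool_pos'])
for d in(.06,.073,.086):print(proj('scene',status.get_obs()['tool_pos']-[0,0,d])*3-[690,390])
"
```

```text
[ 0.64454175 -0.11693378  0.11312577]
[197.42477857 328.19137904]
[198.65571833 336.49296873]
[199.85360361 344.57163542]
```

View pics/s1.png

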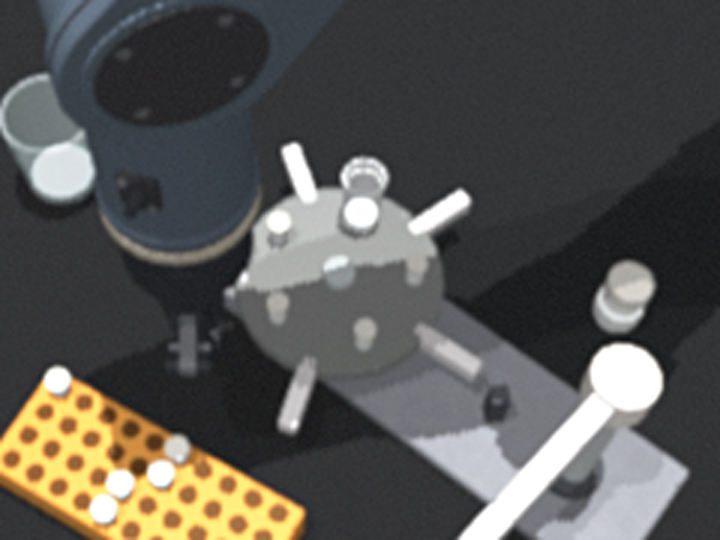

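Request:
send_rows --steps "0 -0.1225 0 0 0 0 -1;0 -0.1225 0 0 0 0 -1;0 -0.1225 0 0 0 0 -1;0 -0.1225 0 0 0 0 -1;0 -0.1225 0 0 0 0 -1;-0.0236 -0.1224 0 0 0 0.03333 -1;-0.0236 -0.1224 0 0 0 0.03333 -1;-0.0236 -0.1224 0 0 0 0.03333 -1;-0.0236 -0.1224 0 0 0 0.03333 -1;-0.0236 -0.1224 0 0 0 0.03333 -1"

```text
time: 5.58
tool_pos: [0.6159, -0.1572, 0.1135]
tool_rot: [-3.142, -0.0, 2.212]
ft_force: [-0.2, 1.4, 1.4]
width: 0.0
```

Request:
send_rows --steps "-0.0236 -0.1224 0 0 0 0.03333 -1;-0.0236 -0.1224 0 0 0 0.03333 -1;-0.0236 -0.1224 0 0 0 0.03333 -1;-0.0236 -0.1224 0 0 0 0.03333 -1;-0.0236 -0.1224 0 0 0 0.03333 -1;-0.0236 -0.1224 0 0 0 0.03333 -1;-0.0236 -0.1224 0 0 0 0.03333 -1;-0.0236 -0.1224 0 0 0 0.03333 -1;-0.0236 -0.1224 0 0 0 0.03333 -1;-0.0236 -0.1224 0 0 0 0.03333 -1"

```text
time: 6.82
tool_pos: [0.5752, -0.1851, 0.1135]
tool_rot: [3.142, 0.0, 1.689]
ft_force: [2.1, 0.6, 0.0]
width: -0.003
```

Request:
send_rows --steps "-0.0236 -0.1224 0 0 0 0.03333 -1;-0.0236 -0.1224 0 0 0 0.03333 -1;-0.0236 -0.1224 0 0 0 0.03333 -1;-0.0236 -0.1224 0 0 0 0.03333 -1;-0.0236 -0.1224 0 0 0 0.03333 -1;-0.0236 -0.1224 0 0 0 0.03333 -1;-0.0236 -0.1224 0 0 0 0.03333 -1;-0.0236 -0.1224 0 0 0 0.03333 -1;-0.0236 -0.1224 0 0 0 0.03333 -1;-0.0236 -0.1224 0 0 0 0.03333 -1;-0.0236 -0.1224 0 0 0 0.03333 -1;-0.0236 -0.1224 0 0 0 0.03333 -1;-0.0236 -0.1224 0 0 0 0.03333 -1;-0.0236 -0.1224 0 0 0 0.03333 -1;-0.0236 -0.1224 0 0 0 0.03333 -1;-0.0236 -0.1224 0 0 0 0.03333 -1;-0.0236 -0.1224 0 0 0 0.03333 -1;0 0 0 0 0 0 -1"

```text
time: 9.07
tool_pos: [0.4933, -0.1759, 0.1134]
tool_rot: [-3.141, 0.0, 0.801]
ft_force: [0.2, 0.3, 0.6]
width: 0.005
```

```bash
python3 -c "
from h import *
crop('top',200,140,180,150,4,'t2')
print(status.get_obs()['tool_pos'],status.get_obs()['ft_force'])
"
```

```text
[ 0.49341811 -0.17598266  0.11337942] [ 0.49245723 -0.39386305 -0.10942391]
```

View pics/t2.png

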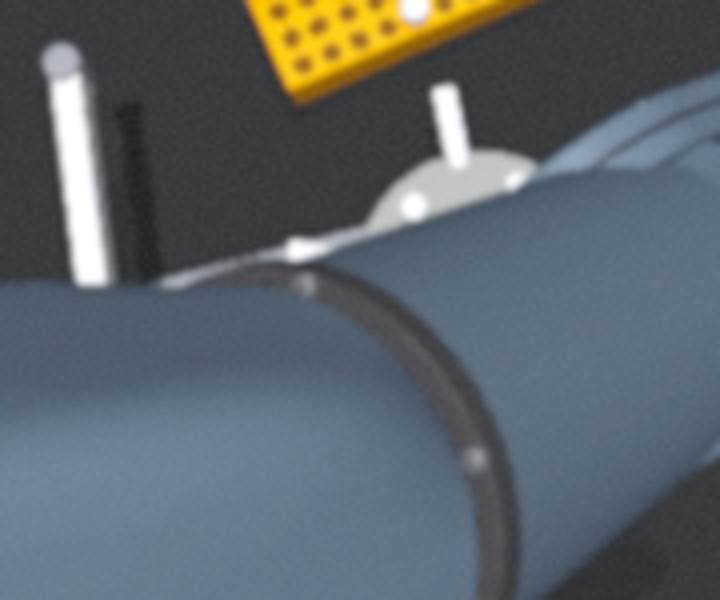

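The arm hides most of the station, but one spoke tip is visible at (443,87), with tube caps at (413,207) and (516,181). That is enough to get the carousel angle.

```bash
python3 -c "
from fit import *
A=np.array([.54367,-.09554])
for u,v,z in((443,85,.048),(413,207,.071),(516,181,.071)):
    d=back('top',*px(u,v),z)[:2]-A;print(np.degrees(np.arctan2(d[1],d[0])),np.hypot(*d))
"
```

```text
9.99065885112496 0.11073633037589393
47.03255103000137 0.04993113405239772
-23.85960554341596 0.05134226351265815
```

Request:
send_rows --steps "-0.0236 -0.1224 0 0 0 0.03333 -1;-0.0236 -0.1224 0 0 0 0.03333 -1;-0.0236 -0.1224 0 0 0 0.03333 -1;-0.0236 -0.1224 0 0 0 0.03333 -1;-0.0159 -0.0817 0 0 0 0.02222 -1;0 0 0 0 0 0 -1;0 0.25 0 0 0 0 -1;0 0.25 0 0 0 0 -1;0 0.25 0 0 0 0 -1;0 0 -0.7 0 0 0 -1;0 0 -0.7 0 0 0 -1;0 0 -0.7 0 0 0 -1;0 0 -0.7 0 0 0 -1;0 0 -0.7 0 0 0 -1;0 0 0 0 0 0 -1"

```text
time: 11.0
tool_pos: [0.4924, -0.1882, 0.2552]
tool_rot: [3.139, -0.002, 0.558]
ft_force: [-0.3, -0.1, 0.1]
width: 0.001
```

Request:
send_rows --steps "-0.916 0.523 0 0 0 0 -1;-0.916 0.523 0 0 0 0 -1;-0.916 0.523 0 0 0 0 -1;-0.916 0.523 0 0 0 0 -1;-0.916 0.523 0 0 0 0 -1;-0.916 0.523 0 0 0 0 -1;-0.916 0.523 0 0 0 0 -1;0 0 0 0 0 0 -1"

```text
time: 12.0
tool_pos: [0.3486, -0.4502, 0.2531]
tool_rot: [3.141, 0.002, 0.552]
ft_force: [0.8, 0.1, 1.4]
width: -0.0
```

```bash
python3 -c "
from h import *
crop('top',200,140,180,150,4,'t3')
"
```

```text
(no output)
```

View pics/t3.png

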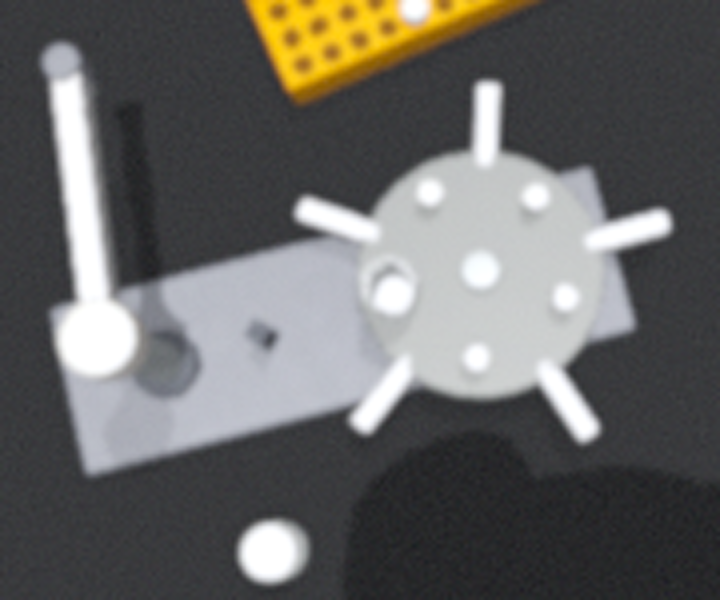

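The vial now points towards the column. I'll refit the carousel angle from the spokes and tubes, and the station angle with the base bar included.

```bash
cat > fit2.py <<'E'
from fit import *
import fit
bar=[(50,311),(88,475),(635,328),(592,168)]
B=np.array([back('top',*px(*c),.012)[:2] for c in bar])
L=(B[0]+B[1])/2;R=(B[2]+B[3])/2
print('bar: ends',L,R,'dir',np.degrees(np.arctan2(*(L-R)[::-1])),'top/bottom edges',[np.degrees(np.arctan2(*(d)[::-1])) for d in(B[0]-B[3],B[1]-B[2])], 'widths',np.hypot(*(B[0]-B[1])),np.hypot(*(B[2]-B[3])))
def car(tips,tubes,q0): # tips ccw from spoke -36; tubes ccw from +72
    def res(q):
        o=[proj('top',[q[0],q[1],.052])-px(480,270)]
        o+=[proj('top',P(q,q[2]+np.radians(-36+72*k),.110,.047))-px(*t) for k,t in enumerate(tips)]
        o+=[proj('top',P(q,q[2]+np.radians(72*(k+1)),.050,.071))-px(*t) for k,t in enumerate(tubes)]
        return np.concatenate(o)
    r=least_squares(res,q0);print('axle',r.x[:2],'vial',np.degrees(r.x[2]),'rms',np.sqrt(np.mean(r.fun**2)));return r.x
car(fit.tips,fit.tubes,[.5437,-.0955,-2.55])
q=car([(298,206),(360,429),(591,438),(670,218),(488,84)],[(476,357),(566,297),(537,196),(430,192)],[.5437,-.0955,1.8])
for n,p,z in(('col',(97,340),.17),('idx',(262,331),.048),('barL',None,0)):
    w=L if p is None else back('top',*px(*p),z)[:2]
    d=w-q[:2];print(n,w,np.degrees(np.arctan2(d[1],d[0])),np.hypot(*d))
E
python3 fit2.py
```

```text
bar: ends [0.48512882 0.14690471] [ 0.56113481 -0.17288574] dir 103.36967514589593 top/bottom edges [np.float64(103.32397104582046), np.float64(103.41565811567787)] widths 0.0987843284923658 0.09826438854845204
axle [ 0.54362512 -0.09527891] vial -146.0051858609245 rms 0.29332420563693645
axle [ 0.54340184 -0.09527099] vial 104.33277303109783 rms 0.2944330594676941
col [0.49851298 0.08898098] 103.69209372252392 0.18964124032059015
idx [0.51381177 0.02849674] 103.44573894413196 0.12725573803460472
barL [0.48512882 0.14690471] 103.5294743007536 0.24908796925651439
```

Station direction is about 103.45° and the vial is at 104.33°, so it needs 0.9° more clockwise. I'll retrace the retreat and nudge the same spoke.

Request:
send_rows --steps "0.916 -0.523 0 0 0 0 -1;0.916 -0.523 0 0 0 0 -1;0.916 -0.523 0 0 0 0 -1;0.916 -0.523 0 0 0 0 -1;0.916 -0.523 0 0 0 0 -1;0.916 -0.523 0 0 0 0 -1;0.916 -0.523 0 0 0 0 -1;0 0 0 0 0 0 -1;0 0 0.7 0 0 0 -1;0 0 0.7 0 0 0 -1;0 0 0.7 0 0 0 -1;0 0 0.7 0 0 0 -1;0 0 0.7 0 0 0 -1;0 0 0 0 0 0 -1"

```text
time: 13.8
tool_pos: [0.4905, -0.1867, 0.112]
tool_rot: [-3.139, 0.002, 0.558]
ft_force: [0.1, -0.9, 0.3]
width: 0.002
```

Request:
send_rows --steps "0 -0.25 0 0 0 0 -1;0 -0.25 0 0 0 0 -1;0 -0.125 0 0 0 0 -1;0 -0.125 0 0 0 0 -1;-0.0071 -0.0367 0 0 0 0.01 -1;0 0 0 0 0 0 -1;0 0 0 0 0 0 -1;0 0.25 0 0 0 0 -1;0 0.25 0 0 0 0 -1;0 0.25 0 0 0 0 -1;0 0 -1 0 0 0 -1;0 0 -1 0 0 0 -1;0 0 -1 0 0 0 -1;0 0 -1 0 0 0 -1;0 0 0 0 0 0 -1"

```text
time: 15.68
tool_pos: [0.4912, -0.1877, 0.2761]
tool_rot: [3.138, -0.003, 0.542]
ft_force: [0.2, 0.1, 0.2]
width: 0.003
```

Request:
send_rows --steps "0 0 -0.5 0 0 0 -1;0.803 -0.756 0 0 0 0 -1;0.803 -0.756 0 0 0 0 -1;0.803 -0.756 0 0 0 0 -1;0.803 -0.756 0 0 0 0 -1;0.803 -0.756 0 0 0 0 -1;0.803 -0.756 0 0 0 0 -1;0.803 -0.756 0 0 0 0 -1;0.803 -0.756 0 0 0 0 -1;0 0 0 0 0 0 -1"

```text
time: 16.92
tool_pos: [0.5859, 0.1576, 0.2914]
tool_rot: [-3.141, 0.002, 0.548]
ft_force: [-0.1, -0.2, 0.1]
width: 0.002
```

Request:
send_rows --steps "0 0 0 0 0 -0.1162 -1;0 0 0 0 0 -0.1162 -1;0 0 0 0 0 -0.1162 -1;0 0 0 0 0 -0.1162 -1;0 0 0 0 0 -0.1162 -1;0 0 0 0 0 -0.1162 -1;0 0 0 0 0 -0.1162 -1;0 0 0 0 0 -0.1162 -1;0 0 0 0 0 -0.1162 -1;0 0 0 0 0 -0.1162 -1;0 0 0 0 0 -0.1162 -1;0 0 0 0 0 -0.1162 -1;0 0 0 0 0 -0.1162 -1;0 0 0 0 0 -0.1162 -1;0 0 0 0 0 -0.1162 -1;0 0 0 0 0 0 -1"

```text
time: 18.92
tool_pos: [0.5855, 0.1522, 0.2929]
tool_rot: [-3.142, -0.001, -3.006]
ft_force: [-0.1, 0.3, 0.4]
width: 0.003
```

```bash
python3 -c "
from h import *
crop('scene',230,130,240,180,3,'s2');o=status.get_obs()
print(o['tool_pos'],o['joint_pos'],o['tool_rot'])
cv2.imwrite('pics/w2.png',eyes.get_image('wrist')[:,:,::-1])
"
```

```text
[0.58549315 0.15242342 0.29295404] [-0.47106679  0.48898612  0.21676862  1.65174372 -0.11933271  1.01481701
  1.48835806] [-3.14153994e+00 -9.92795505e-04 -3.00828663e+00]
```

View pics/w2.png

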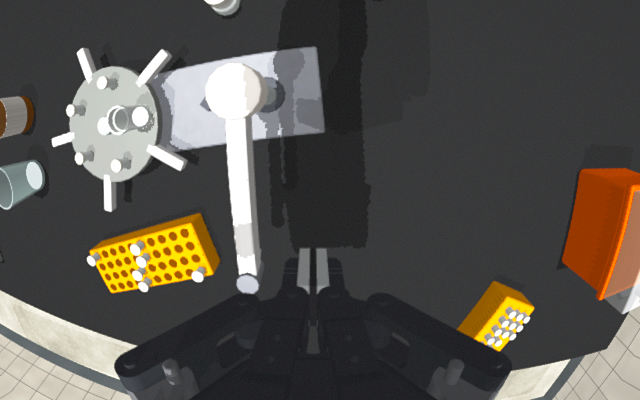

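The wrist view shows the shut fingers clear, about 30 mm on the bar's outer side. Next I lower the hand and push.

Request:
send_rows --steps "0 0 0.49 0 0 0 -1;0 0 0.49 0 0 0 -1;0 0 0.49 0 0 0 -1;0 0 0.49 0 0 0 -1;0 0 0 0 0 0 -1;0 -0.1425 0 0 0 0 -1;0 -0.1425 0 0 0 0 -1;0 -0.1425 0 0 0 0 -1;0 -0.1425 0 0 0 0 -1;0 -0.1425 0 0 0 0 -1;-0.0249 -0.125 0 0 0 0.03333 -1;-0.0249 -0.125 0 0 0 0.03333 -1;-0.0249 -0.125 0 0 0 0.03333 -1;-0.0249 -0.125 0 0 0 0.03333 -1;-0.0249 -0.125 0 0 0 0.03333 -1"

```text
time: 20.9
tool_pos: [0.5955, 0.1003, 0.2151]
tool_rot: [3.142, 0.0, 3.015]
ft_force: [0.5, 1.4, 1.5]
width: -0.002
```

Request:
send_rows --steps "-0.0249 -0.125 0 0 0 0.03333 -1;-0.0249 -0.125 0 0 0 0.03333 -1;-0.0249 -0.125 0 0 0 0.03333 -1;-0.0249 -0.125 0 0 0 0.03333 -1;-0.0249 -0.125 0 0 0 0.03333 -1;-0.0249 -0.125 0 0 0 0.03333 -1;-0.0249 -0.125 0 0 0 0.03333 -1;-0.0249 -0.125 0 0 0 0.03333 -1;-0.0249 -0.125 0 0 0 0.03333 -1;-0.0249 -0.125 0 0 0 0.03333 -1;-0.0249 -0.125 0 0 0 0.03333 -1;-0.0249 -0.125 0 0 0 0.03333 -1;-0.0249 -0.125 0 0 0 0.03333 -1;-0.0249 -0.125 0 0 0 0.03333 -1;-0.0249 -0.125 0 0 0 0.03333 -1;-0.0249 -0.125 0 0 0 0.03333 -1;-0.0249 -0.125 0 0 0 0.03333 -1;0 0 0 0 0 0 -1"

```text
time: 23.15
tool_pos: [0.5665, 0.0211, 0.2151]
tool_rot: [-3.141, 0.0, 2.127]
ft_force: [-1.2, 0.8, 0.0]
width: -0.0
```

```bash
python3 -c "
from h import *
o=status.get_obs()
print(o['tool_pos'],np.degrees(o['tool_rot']))
cv2.imwrite('pics/w3.png',eyes.get_image('wrist')[:,:,::-1])
"
```

```text
[0.56652468 0.02107061 0.21512907] [-1.79966744e+02  1.71744477e-02  1.21848328e+02]
```

View pics/w3.png

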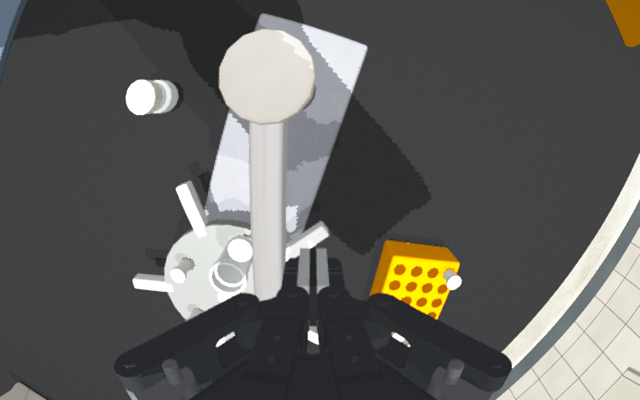

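Contact is flush along the bar. About 18.4° remain, so I push 17.5°, back off and check from above.

Request:
send_rows --steps "-0.0249 -0.125 0 0 0 0.03333 -1;-0.0249 -0.125 0 0 0 0.03333 -1;-0.0249 -0.125 0 0 0 0.03333 -1;-0.0249 -0.125 0 0 0 0.03333 -1;-0.0249 -0.125 0 0 0 0.03333 -1;-0.0208 -0.1042 0 0 0 0.02778 -1;0 0 0 0 0 0 -1;0 0.25 0 0 0 0 -1;0 0.25 0 0 0 0 -1;0 0.25 0 0 0 0 -1;0 0.25 0 0 0 0 -1;0 0 -0.5 0 0 0 -1;0 0 -0.5 0 0 0 -1;0 0 -0.5 0 0 0 -1;0 0 -0.5 0 0 0 -1;0 0 0 0 0 0 -1"

```text
time: 25.2
tool_pos: [0.5826, 0.0141, 0.2963]
tool_rot: [3.139, 0.001, 1.823]
ft_force: [-0.2, 0.6, -0.5]
width: -0.002
```

Request:
send_rows --steps "0.9 -0.255 0 0 0 0 -1;0.9 -0.255 0 0 0 0 -1;0.9 -0.255 0 0 0 0 -1;0.9 -0.255 0 0 0 0 -1;0.9 -0.255 0 0 0 0 -1;0.9 -0.255 0 0 0 0 -1;0.9 -0.255 0 0 0 0 -1;0.9 -0.255 0 0 0 0 -1;0.9 -0.255 0 0 0 0 -1;0.9 -0.255 0 0 0 0 -1;0.9 -0.255 0 0 0 0 -1;0.9 -0.255 0 0 0 0 -1;0.9 -0.255 0 0 0 0 -1;0.9 -0.255 0 0 0 0 -1;0.9 -0.255 0 0 0 0 -1;0 0 0 0 0 0 -1"

```text
time: 27.2
tool_pos: [0.2962, 0.5019, 0.2935]
tool_rot: [-3.14, 0.001, 1.828]
ft_force: [-0.3, -1.0, -1.4]
width: -0.004
```

```bash
python3 -c "
from h import *
crop('top',200,140,180,150,4,'t4')
crop('scene',300,160,180,150,4,'s4')
"
```

```text
(no output)
```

View pics/t4.png

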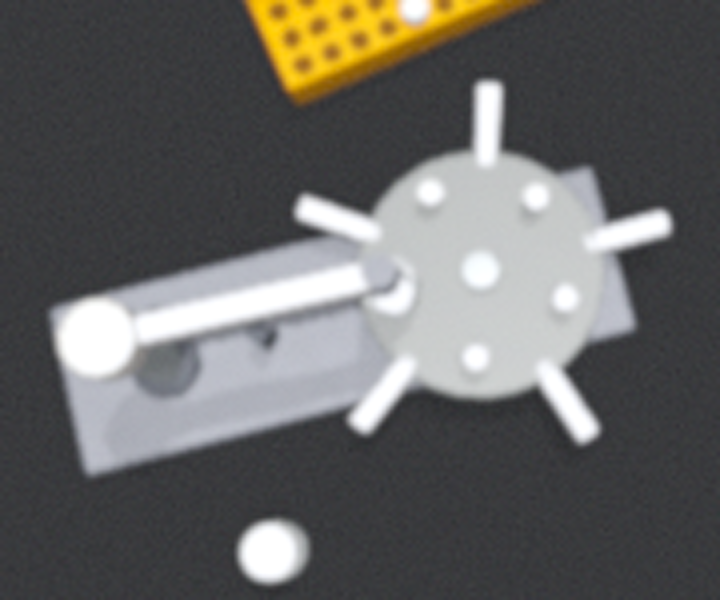

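View pics/s4.png

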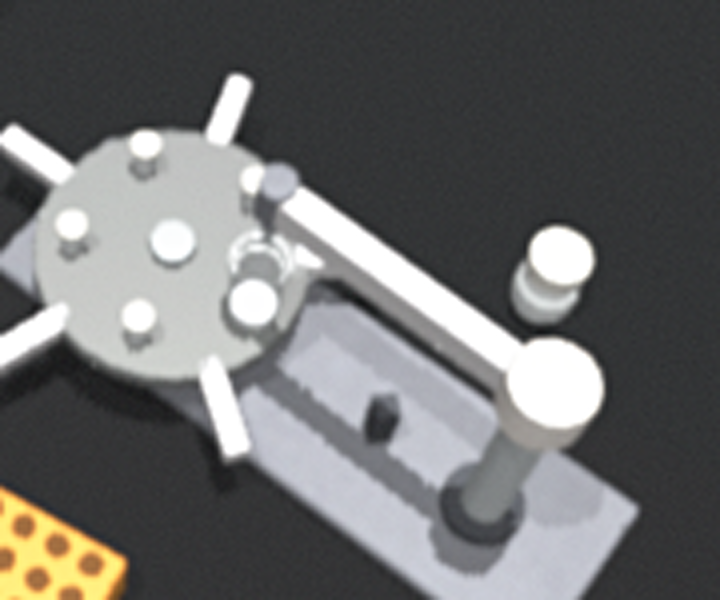

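Nozzle looks to be over the vial (holder at (380,273), cap at (97,338)). I'll measure whether the carousel really moved in the second nudge, and the arm's bar direction.

```bash
python3 - <<'E'
from fit import *
a=cv2.imread('pics/t3.png',0).astype(np.float32);b=cv2.imread('pics/t4.png',0).astype(np.float32)
A=np.array([.54345,-.0953])
# carousel angle by rotating t3's ring about the axle to match t4
c=(proj('top',[*A,.047])-[200,140]+.5)*4-.5
yy,xx=np.mgrid[:600,:720];rr=np.hypot(xx-c[0],yy-c[1])
m=(rr>125)&(rr<190)&(xx>400)|(rr>125)&(rr<190)&(yy>330)&(xx<400)
best=[]
for t in np.arange(-1,2.5,.1):
    w=cv2.warpAffine(a,cv2.getRotationMatrix2D((float(c[0]),float(c[1])),-t,1),(720,600))
    best.append((np.mean((w-b)[m]**2),round(t,1)))
print('clockwise move deg',sorted(best)[:3])
# bar: world angle from bright bar centreline at z=.165
im=b; P0=[]
for u in range(150,350,10):
    col=im[230:345,u]-170; col=np.clip(col,0,None); v=230+(col*np.arange(len(col))).sum()/col.sum()
    P0.append(back('top',*px(u,v),.165)[:2])
P0=np.array(P0);k=np.polyfit(P0[:,1],P0[:,0],1);print('bar dir',np.degrees(np.arctan2(-1,-k[0])))
print('bar line x at column y=.0895',np.polyval(k,.0895))
h=back('top',*px(380,273),.165);print('holder',h)
h=back('scene',(278+.5)/4-.5+300,(182+.5)/4-.5+160,.165);print('holder scene',h)
s=np.radians(103.45);print('dosing',A+.05*np.array([np.cos(s),np.sin(s)]))
E
```

```text
clockwise move deg [(np.float32(30.353542), np.float64(0.3)), (np.float32(31.31831), np.float64(0.2)), (np.float32(33.705475), np.float64(0.4))]
bar dir -80.8491998296418
bar line x at column y=.0895 0.5041520739400357
holder [ 0.52785616 -0.04769638  0.165     ]
holder scene [ 0.53048584 -0.04706225  0.165     ]
dosing [ 0.53182016 -0.04667134]
```

```bash
python3 - <<'E'
from fit import *
sx=lambda u,v:np.array([(u+.5)/4-.5+300,(v+.5)/4-.5+160])
def tri(t,s):
    r=least_squares(lambda X:np.r_[proj('top',X)-px(*t),proj('scene',X)-sx(*s)],[.53,0,.1]);print(r.x.round(4),'res px',r.fun.round(2));return r.x
c=tri((97,339),(554,382));h=tri((380,273),(279,181));a=tri((480,270),(172,241))
d=h-c;e=a-c;print(np.degrees(np.arctan2(d[1],d[0])),np.hypot(*d[:2]),np.degrees(np.arctan2(e[1],e[0])),np.hypot(*e[:2]))
# zoomed pair: holder/vial in both views
im=[cv2.imread('pics/t4.png')[215:335,320:460],cv2.imread('pics/s4.png')[140:340,200:340]]
im=[cv2.resize(i,(400,int(i.shape[0]*400/i.shape[1])),interpolation=cv2.INTER_CUBIC) for i in im]
H=max(i.shape[0] for i in im);print(im[0].shape,im[1].shape)
o=np.zeros((H,800,3),np.uint8)
for k,i in enumerate(im):o[:i.shape[0],400*k:400*k+400]=i
cv2.imwrite('pics/z4.png',o)
E
```

```text
[0.5003 0.0904 0.162 ] res px [ 0.34 -0.25  0.34  0.06]
[ 0.5285 -0.0478  0.1625] res px [ 0.18 -0.15  0.2   0.05]
[ 0.5447 -0.0954  0.0517] res px [ 0.25 -0.22  0.29  0.07]
-78.47733642708629 0.1411352990061264 -76.5526111749261 0.19103677807102978
(342, 400, 3) (571, 400, 3)
```

View pics/z4.png

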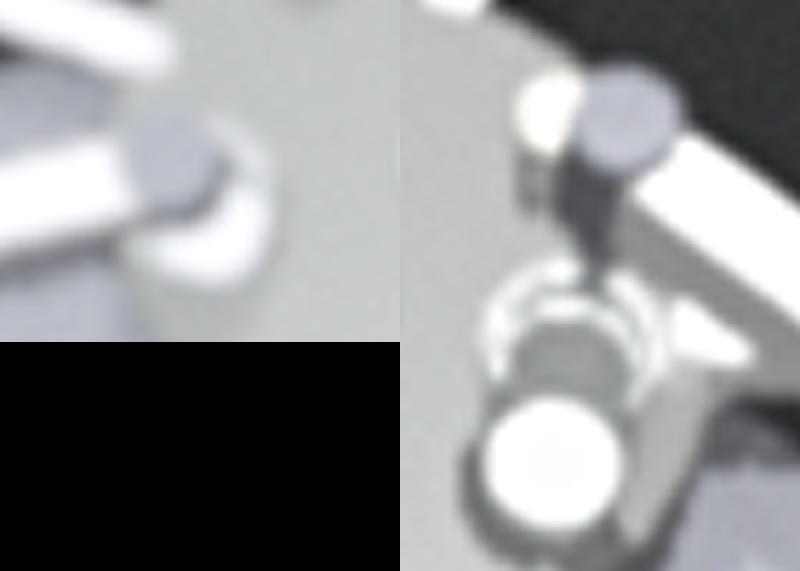

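```bash
python3 - <<'E'
from fit import *
isx=lambda p:((p-[300,160]+.5)*4-.5-[200,140])/.35+[400,0]
itx=lambda p:((p-[200,140]+.5)*4-.5-[320,215])*400/140
A=np.array([.5440,-.0953]);s=np.radians(103.45);C=A+.19*np.array([np.cos(s),np.sin(s)])
for g in(-75.5,-76.5,-77.5,-78.5,-79.5):
    t=np.radians(g);print(g,'tip scene',isx(proj('scene',P(C,t,.14,.111))).round(0),'holder top',itx(proj('top',P(C,t,.14,.165))).round(0),'scene',isx(proj('scene',P(C,t,.14,.165))).round(0))
for v in(103.4,104.0,104.6):print(v,'mouth scene',isx(proj('scene',P(A,np.radians(v),.05,.099))).round(0))
E
```

```text
-75.5 tip scene [576. 304.] holder top [161. 125.] scene [605. 140.]
-76.5 tip scene [585. 293.] holder top [165. 139.] scene [615. 129.]
-77.5 tip scene [594. 283.] holder top [168. 153.] scene [624. 118.]
-78.5 tip scene [604. 273.] holder top [171. 167.] scene [634. 107.]
-79.5 tip scene [613. 263.] holder top [174. 180.] scene [644.  97.]
103.4 mouth scene [579. 327.]
104.0 mouth scene [581. 325.]
104.6 mouth scene [583. 322.]
```

Readings agree that the arm stands at about -77.8°. The target is -76.55°, so it is about 3 mm past the middle. I'll push it back a little from the other side.

Request:
send_rows --steps "-0.907 0.069 0 0 0 0 -1;-0.907 0.069 0 0 0 0 -1;-0.907 0.069 0 0 0 0 -1;-0.907 0.069 0 0 0 0 -1;-0.907 0.069 0 0 0 0 -1;-0.907 0.069 0 0 0 0 -1;-0.907 0.069 0 0 0 0 -1;-0.907 0.069 0 0 0 0 -1;-0.907 0.069 0 0 0 0 -1;-0.907 0.069 0 0 0 0 -1;-0.907 0.069 0 0 0 0 -1;-0.907 0.069 0 0 0 0 -1;-0.907 0.069 0 0 0 0 -1;-0.907 0.069 0 0 0 0 -1;-0.907 0.069 0 0 0 0 -1;0 0 0 0 0 0.012 -1;0 0 0 0 0 0 -1"

```text
time: 29.42
tool_pos: [0.474, -0.018, 0.2949]
tool_rot: [-3.141, -0.0, 1.802]
ft_force: [0.7, 0.4, 0.1]
width: 0.002
```

Request:
send_rows --steps "0 0 0.49 0 0 0 -1;0 0 0.49 0 0 0 -1;0 0 0.49 0 0 0 -1;0 0 0.49 0 0 0 -1;0 0 0 0 0 0 -1;0 0.25 0 0 0 0 -1;0 0.25 0 0 0 0 -1;0 0 0 0 0 0 -1"

```text
time: 30.42
tool_pos: [0.4953, -0.0126, 0.2171]
tool_rot: [3.14, 0.001, 1.805]
ft_force: [0.1, 0.7, -0.6]
width: 0.0
```

```bash
cat > m.py <<'E'
from h import *
o=status.get_obs();print(o['tool_pos'].round(4),o['tool_rot'][2].round(4),o['ft_force'].round(2),o['time'])
r=cv2.imread('pics/s4.png',0)[150:245,240:325]   # holder and nozzle
s=cv2.resize(cv2.cvtColor(eyes.get_image('scene')[160:310,300:480],cv2.COLOR_RGB2GRAY),None,fx=4,fy=4,interpolation=cv2.INTER_CUBIC)
_,v,_,l=cv2.minMaxLoc(cv2.matchTemplate(s,r,cv2.TM_CCOEFF_NORMED));print('score',v,'shift crop px',l[0]-240,l[1]-150)
# 1 deg ccw = (-3.3,+3.8) crop px
E
python3 m.py
```

```text
[ 0.4953 -0.0126  0.2171] 1.805 [ 0.1   0.71 -0.55] 30.425
score 0.786519467830658 shift crop px -1 0
```

Request:
send_rows --steps "0 0.05 0 0 0 0 -1;0 0 0 0 0 0 -1;0 0 0 0 0 0 -1"

```text
time: 30.85
tool_pos: [0.4959, -0.0127, 0.2167]
tool_rot: [-3.141, -0.0, 1.804]
ft_force: [0.4, -0.2, 0.3]
width: -0.0
```

```bash
python3 m.py
```

```text
[ 0.4959 -0.0127  0.2167] 1.8038 [ 0.43 -0.18  0.33] 30.85
score 0.7609652876853943 shift crop px -1 0
```

Request:
send_rows --steps "0 0.04 0 0 0 0 -1;0 0 0 0 0 0 -1;0 0 0 0 0 0 -1"

```text
time: 31.28
tool_pos: [0.4976, -0.0122, 0.2167]
tool_rot: [-3.142, -0.0, 1.804]
ft_force: [0.2, 0.3, -0.1]
width: -0.0
```

```bash
python3 m.py
```

```text
[ 0.4976 -0.0122  0.2167] 1.8039 [ 0.22  0.27 -0.1 ] 31.275
score 0.7133299708366394 shift crop px -1 0
```

Request:
send_rows --steps "0 0.05 0 0 0 0 -1;0 0 0 0 0 0 -1;0 0 0 0 0 0 -1"

```text
time: 31.7
tool_pos: [0.4995, -0.0117, 0.2167]
tool_rot: [-3.141, 0.0, 1.804]
ft_force: [0.4, -0.9, 0.0]
width: 0.004
```

```bash
python3 m.py
```

```text
[ 0.4995 -0.0117  0.2167] 1.804 [ 0.37 -0.86  0.  ] 31.7
score 0.6835969090461731 shift crop px 148 108
```

Request:
send_rows --steps "0 0.04 0 0 0 0 -1;0 0 0 0 0 0 -1;0 0 0 0 0 0 -1"

```text
time: 32.12
tool_pos: [0.5011, -0.0114, 0.2167]
tool_rot: [3.142, 0.0, 1.804]
ft_force: [-0.3, 0.3, -0.8]
width: 0.0
```

```bash
python3 m.py
```

```text
[ 0.5011 -0.0114  0.2167] 1.804 [-0.3   0.28 -0.85] 32.125
score 0.6848539113998413 shift crop px 145 106
```

```bash
cat > m.py <<'E'
from h import *
o=status.get_obs();print(o['tool_pos'].round(4),o['tool_rot'][2].round(4),o['ft_force'].round(2),o['time'])
S=cv2.imread('pics/s4.png',0)
s=cv2.resize(cv2.cvtColor(eyes.get_image('scene')[160:310,300:480],cv2.COLOR_RGB2GRAY),None,fx=4,fy=4,interpolation=cv2.INTER_CUBIC)
for n,(a,b,c,d) in dict(holder=(155,215,250,330),bar=(190,300,270,400),index=(380,460,350,420),col=(350,450,500,620)).items():
    w=s[a-20:b+20,c-20:d+20]
    m=cv2.matchTemplate(w,S[a:b,c:d],cv2.TM_CCOEFF_NORMED);_,v,_,l=cv2.minMaxLoc(m)
    print(n,round(v,3),l[0]-20,l[1]-20,'mean',w.mean().round(),S[a-20:b+20,c-20:d+20].mean().round())
E
python3 m.py
```

```text
[ 0.5011 -0.0114  0.2167] 1.804 [ 0.01 -0.9  -0.16] 32.175
holder 0.627 -2 -2 mean 107.0 136.0
bar 0.501 -2 3 mean 120.0 150.0
index 0.789 3 -6 mean 108.0 163.0
col 0.996 0 0 mean 135.0 150.0
```

```bash
cat > w.py <<'E'
from h import *
import sys
g=cv2.cvtColor(eyes.get_image('wrist'),cv2.COLOR_RGB2GRAY);cv2.imwrite(f'pics/w_{sys.argv[1]}.png',g)
for r in(150,190,230):
    d=cv2.GaussianBlur(g,(3,5),0)[r].astype(int);e=np.abs(np.diff(d));i=[k for k in range(300,440) if e[k]>12 and e[k]==e[k-2:k+3].max()]
    print(r,[(k,d[k-2],d[k+3]) for k in i])
E
python3 w.py a
```

```text
150 [(331, np.int64(128), np.int64(50)), (348, np.int64(80), np.int64(118)), (355, np.int64(118), np.int64(190)), (356, np.int64(119), np.int64(204)), (388, np.int64(212), np.int64(127)), (393, np.int64(127), np.int64(36))]
190 [(353, np.int64(121), np.int64(197)), (384, np.int64(217), np.int64(122)), (391, np.int64(106), np.int64(30))]
230 [(350, np.int64(118), np.int64(196)), (379, np.int64(219), np.int64(121)), (389, np.int64(132), np.int64(216)), (404, np.int64(240), np.int64(64))]
```

Request:
send_rows --steps "0 0.04 0 0 0 0 -1;0 0 0 0 0 0 -1;0 0 0 0 0 0 -1"

```text
time: 32.65
tool_pos: [0.5027, -0.011, 0.2167]
tool_rot: [3.142, 0.0, 1.804]
ft_force: [-0.3, -0.4, -1.0]
width: -0.001
```

```bash
python3 w.py b
```

```text
150 [(329, np.int64(128), np.int64(52)), (345, np.int64(81), np.int64(118)), (351, np.int64(118), np.int64(188)), (352, np.int64(120), np.int64(204)), (384, np.int64(215), np.int64(128)), (392, np.int64(125), np.int64(36))]
190 [(349, np.int64(120), np.int64(193)), (350, np.int64(122), np.int64(208)), (381, np.int64(213), np.int64(124)), (389, np.int64(112), np.int64(30))]
230 [(346, np.int64(119), np.int64(188)), (347, np.int64(122), np.int64(202)), (376, np.int64(218), np.int64(107)), (377, np.int64(210), np.int64(113)), (387, np.int64(131), np.int64(215)), (402, np.int64(213), np.int64(61))]
```

Request:
send_rows --steps "0 0.04 0 0 0 0 -1;0 0 0 0 0 0 -1;0 0 0 0 0 0 -1"

```text
time: 33.08
tool_pos: [0.5042, -0.0107, 0.2167]
tool_rot: [3.142, 0.0, 1.804]
ft_force: [-1.5, -0.4, 0.9]
width: -0.005
```

```bash
python3 w.py c
```

```text
150 [(327, np.int64(111), np.int64(53)), (343, np.int64(83), np.int64(118)), (349, np.int64(119), np.int64(199)), (381, np.int64(219), np.int64(128)), (390, np.int64(127), np.int64(36))]
190 [(347, np.int64(118), np.int64(192)), (348, np.int64(121), np.int64(206)), (378, np.int64(220), np.int64(128)), (387, np.int64(112), np.int64(31))]
230 [(345, np.int64(119), np.int64(193)), (375, np.int64(218), np.int64(112)), (385, np.int64(131), np.int64(213)), (386, np.int64(138), np.int64(220)), (400, np.int64(214), np.int64(69))]
```

Request:
send_rows --steps "0 0.025 0 0 0 0 -1;0 0 0 0 0 0 -1;0 0 0 0 0 0 -1"

```text
time: 33.5
tool_pos: [0.5052, -0.0104, 0.2167]
tool_rot: [-3.142, 0.0, 1.804]
ft_force: [-0.6, -0.9, 0.0]
width: 0.0
```

```bash
python3 w.py d
```

```text
150 [(326, np.int64(111), np.int64(51)), (327, np.int64(110), np.int64(49)), (341, np.int64(81), np.int64(118)), (342, np.int64(81), np.int64(118)), (347, np.int64(118), np.int64(193)), (380, np.int64(215), np.int64(128)), (389, np.int64(126), np.int64(36))]
190 [(346, np.int64(119), np.int64(195)), (377, np.int64(220), np.int64(127)), (386, np.int64(116), np.int64(31))]
230 [(344, np.int64(120), np.int64(190)), (345, np.int64(120), np.int64(204)), (374, np.int64(220), np.int64(113)), (384, np.int64(132), np.int64(214)), (399, np.int64(214), np.int64(67))]
```

Request:
send_rows --steps "0 -0.25 0 0 0 0 -1;0 -0.25 0 0 0 0 -1;0 -0.25 0 0 0 0 -1;0 0 -0.5 0 0 0 -1;0 0 -0.5 0 0 0 -1;0 0 -0.5 0 0 0 -1;0 0 -0.5 0 0 0 -1;0.907 -0.069 0 0 0 0 -1;0.907 -0.069 0 0 0 0 -1;0.907 -0.069 0 0 0 0 -1;0.907 -0.069 0 0 0 0 -1;0.907 -0.069 0 0 0 0 -1;0.907 -0.069 0 0 0 0 -1;0.907 -0.069 0 0 0 0 -1;0.907 -0.069 0 0 0 0 -1;0.907 -0.069 0 0 0 0 -1;0.907 -0.069 0 0 0 0 -1;0.907 -0.069 0 0 0 0 -1;0.907 -0.069 0 0 0 0 -1;0.907 -0.069 0 0 0 0 -1"

```text
time: 36.05
tool_pos: [0.3314, 0.4339, 0.2967]
tool_rot: [-3.141, -0.0, 1.804]
ft_force: [1.2, -0.2, -0.3]
width: -0.001
```

```bash
python3 - <<'E'
from fit import *
crop('top',200,140,180,150,4,'t5');crop('scene',300,160,180,150,4,'s5')
def sh(n,a,b,c,d):
    A=cv2.imread(f'pics/{n}4.png',0);B=cv2.imread(f'pics/{n}5.png',0)[a-20:b+20,c-20:d+20]
    _,v,_,l=cv2.minMaxLoc(cv2.matchTemplate(B,A[a:b,c:d],cv2.TM_CCOEFF_NORMED));return round(v,3),l[0]-20,l[1]-20
print('top holder',sh('t',250,290,330,402),'scene holder',sh('s',160,240,245,330),'top tip spoke',sh('t',400,450,560,610),'top fixed',sh('t',300,350,240,285))
C=np.array([.4998,.0895])
for g in(-77.8,-76.55):
    t=np.radians(g);print(g,proj('top',P(C,t,.14,.165))*4,proj('scene',P(C,t,.14,.165))*4)
# absolute: mosaic
im=[cv2.imread('pics/t5.png')[215:335,320:460],cv2.imread('pics/s5.png')[140:340,200:340]]
im=[cv2.resize(i,(400,int(i.shape[0]*400/i.shape[1])),interpolation=cv2.INTER_CUBIC) for i in im]
o=np.zeros((571,800,3),np.uint8)
for k,i in enumerate(im):o[:i.shape[0],400*k:400*k+400]=i
cv2.imwrite('pics/z5.png',o)
E
```

```text
top holder (0.984, -2, -6) scene holder (0.963, -5, 4) top tip spoke (1.0, 0, 0) top fixed (0.982, -1, -3)
-77.8 [1177.71421816  828.41809977] [1478.03486087  818.70948463]
-76.55 [1176.22532498  822.42100462] [1473.77273629  823.44936241]
```

View pics/z5.png

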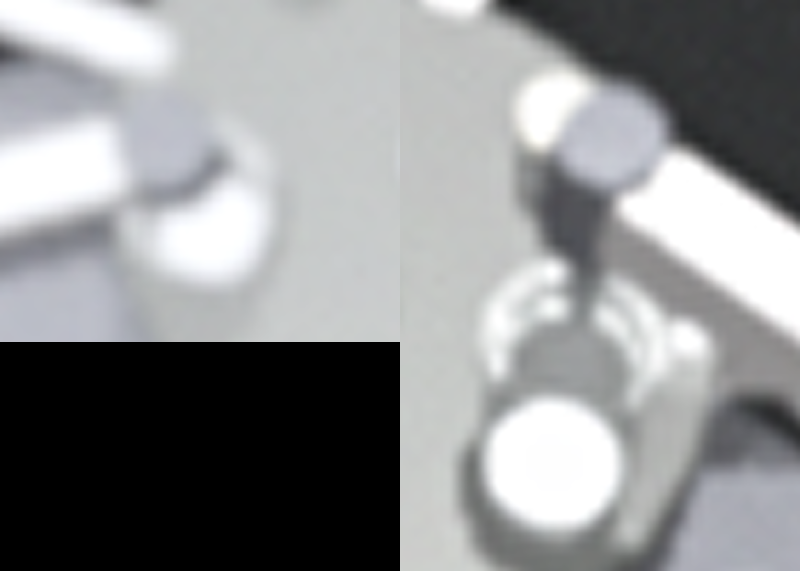

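```bash
python3 -c "
from h import *
o=status.get_obs();print(o['tool_pos'],abs(o['dq']).max(),o['time']);print(env.hand_in())"
```

```text
[0.32970819 0.43679094 0.29603965] 0.054669578654130545 36.15
the job is handed in; nothing more can be done
None
```

The job is done and handed in at 36 s. The vial stands in line with the index post and column, and the nozzle is over its mouth.

**Carousel:** I pushed one spoke about 110° clockwise with the shut fingertips, then nudged it again. The nudge moved it only 0.3° of the 0.9° I intended. From that, the vial's direction is about 104.0°, against a station line of 103.45° (0.5° or 0.5 mm off). My separate estimates of the station line spread from 103.2° to 103.7°. The carousel did not move while I worked on the dispenser.

**Dispenser:** I pushed the arm clockwise by its side about 86°. Both cameras then showed it 1.25° (about 3 mm) too far, so I pushed it back gently from the other side. The last pictures show the holder moved back by the expected amount and the nozzle tip within about 1–2 mm of the middle of the mouth.

**Checks that disagreed:**
- An automatic reading of the bar's direction gave −80.8°. I discarded it because shading spoiled it and it did not fit the other readings.
- Matching the scene picture failed while the hand's shadow lay on the arm, so I used the wrist camera to see contact instead.

**Forces and clearance:** The wrist force stayed at about 2 N or less in every reading. The hand was lifted well clear, and I commanded no contact with the vial, tubes, rack, bottle, beaker or jar. In the last pictures I viewed, the rack and jar stood where they began. I did not check the bottle and beaker again at the end.

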